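# Feed two blue key switches from a rotary feeder

### The job

Slide the orange catch tray under the outlet of the rotary switch feeder and let go of it. Then turn the feeder's red knob, either way round and regripping as needed, so that the blue switches drop into the tray one at a time, and stop when exactly two blue switches lie in it: the third blue one must stay in the drum; yellow ones may drop on the way and every switch must end either in the tray or in the drum. Leave the tray standing under the outlet and do not disturb the solder spool, the screwdriver or the gamepad.

Things in the scene. Friction and masses are not known exactly. Their poses are not given: they have to be found in the camera images.
- feeder: Rotary feeder, fixed. Square deck 134 mm wide, 70 to 78 mm above the table, carried by a grey block under local x 8 to 78 mm; free below elsewhere. On it a clear round drum (radius 64, lid top 108 mm above the table): hub radius 28, six black vanes 3 mm thick make six pockets. Origin: on the drum's axis at table height; z up; -x points out of the side opening.
- outlet (a point): Centre of the outlet: 46 mm from the drum's axis along the feeder's -x, 50 mm above the table, at the foot of a short skirt (37 mm wide; yellow plate outside) under a notch through the deck, 34 mm wide, from 28 mm off the axis outward. A switch pushed over the notch by a vane falls straight down. Axes as the feeder's.
- rotor (a joint): Turn of drum vanes, lid and knob, rad, anticlockwise from above positive, free to 9 rad each way, stays where left (friction 0.08 N m). Near 0 the empty pocket is at the outlet; the other five hold one switch each, order unknown. The first falls at about 1.0 to 1.2 rad either way, each next one 0.9 to 1.2 rad later; just when depends on how it lies: watch.
- knob_grip (a point): Middle of the red six-sided knob on the drum's axis, 136 mm above the table: 34 mm across flats, flats 19.6 mm wide, 34 mm tall (118 to 152 mm above the table). Turns with the drum: two of its flats face its own +x and -x, the others every 60 degrees. z up.
- tray_in (a point): Orange open tray, loose, 72 x 72 mm outside, 32 mm tall, walls 3 mm, 110 to 220 g, with a black handle bar along its -x. Point: centre of the inner floor, 3 mm above its underside. It is well placed when this point is under the outlet with the handle pointing out of the feeder (its x along the feeder's x).
- tray_grip (a point): Grip point on the tray's handle, 90 mm from the tray's centre along its -x, 24 mm above the table; the bar is 14 mm thick (along y), 34 mm tall, standing from the table up, and runs to 114 mm from the tray's centre. Axes as the tray's.
- blue_a_mid (a point): Blue key switch: 17 x 17 mm, 15 mm tall (an 11 mm housing with a 7 mm square black stem on top), 12 g, lying in one of the feeder's pockets. Point: its middle, 6.5 mm above its underside; z out of the stem.
- blue_b_mid (a point): Blue key switch: 17 x 17 mm, 15 mm tall (an 11 mm housing with a 7 mm square black stem on top), 12 g, lying in one of the feeder's pockets. Point: its middle, 6.5 mm above its underside; z out of the stem.
- blue_c_mid (a point): Blue key switch: 17 x 17 mm, 15 mm tall (an 11 mm housing with a 7 mm square black stem on top), 12 g, lying in one of the feeder's pockets. Point: its middle, 6.5 mm above its underside; z out of the stem.
- yellow_a_mid (a point): Yellow key switch: 17 x 17 mm, 15 mm tall (an 11 mm housing with a 7 mm square black stem on top), 12 g, lying in one of the feeder's pockets. Point: its middle, 6.5 mm above its underside; z out of the stem.
- yellow_b_mid (a point): Yellow key switch: 17 x 17 mm, 15 mm tall (an 11 mm housing with a 7 mm square black stem on top), 12 g, lying in one of the feeder's pockets. Point: its middle, 6.5 mm above its underside; z out of the stem.
- spool: Bystander: red solder spool, 60 mm wide, 40 mm tall, standing. Origin: centre of its underside.
- driver: Bystander: screwdriver with orange handle, about 170 mm long, lying along its x. Origin: underside middle.
- gamepad: Bystander: black gamepad 75 x 110 mm, 28 mm tall. Origin: centre of its underside.

How it is judged (in metres and radians):
On the way, in this order (a step that is already met when the one before it is completed fails the run):
1. the tray stands on the table under the outlet, let go, before any blue switch is in it (horizontal distance between tray_in and outlet below 0.03 m and height (world z) of tray_in below 0.01 m and angle between tray_in's own z axis and vertical below 0.1 rad and contact force between the fingers and tray below 0.2 N and z of each of blue_a_mid, blue_b_mid, blue_c_mid in the frame of feeder above 0.076 m and horizontal distance between each of blue_a_mid, blue_b_mid, blue_c_mid and knob_grip below 0.066 m), for 0.2 s.
2. a first blue switch lies in the tray (((x of blue_a_mid in the frame of tray_in between -0.036 and 0.036 m and y of blue_a_mid in the frame of tray_in between -0.036 and 0.036 m and z of blue_a_mid in the frame of tray_in between -0.003 and 0.035 m) or (x of blue_b_mid in the frame of tray_in between -0.036 and 0.036 m and y of blue_b_mid in the frame of tray_in between -0.036 and 0.036 m and z of blue_b_mid in the frame of tray_in between -0.003 and 0.035 m) or (x of blue_c_mid in the frame of tray_in between -0.036 and 0.036 m and y of blue_c_mid in the frame of tray_in between -0.036 and 0.036 m and z of blue_c_mid in the frame of tray_in between -0.003 and 0.035 m))), for 0.1 s.
3. a second blue switch lies in the tray, the third still in the drum ((((x of blue_a_mid in the frame of tray_in between -0.036 and 0.036 m and y of blue_a_mid in the frame of tray_in between -0.036 and 0.036 m and z of blue_a_mid in the frame of tray_in between -0.003 and 0.035 m) and (x of blue_b_mid in the frame of tray_in between -0.036 and 0.036 m and y of blue_b_mid in the frame of tray_in between -0.036 and 0.036 m and z of blue_b_mid in the frame of tray_in between -0.003 and 0.035 m) and (z of blue_c_mid in the frame of feeder above 0.076 m and horizontal distance between blue_c_mid and knob_grip below 0.066 m)) or ((x of blue_a_mid in the frame of tray_in between -0.036 and 0.036 m and y of blue_a_mid in the frame of tray_in between -0.036 and 0.036 m and z of blue_a_mid in the frame of tray_in between -0.003 and 0.035 m) and (x of blue_c_mid in the frame of tray_in between -0.036 and 0.036 m and y of blue_c_mid in the frame of tray_in between -0.036 and 0.036 m and z of blue_c_mid in the frame of tray_in between -0.003 and 0.035 m) and (z of blue_b_mid in the frame of feeder above 0.076 m and horizontal distance between blue_b_mid and knob_grip below 0.066 m)) or ((x of blue_b_mid in the frame of tray_in between -0.036 and 0.036 m and y of blue_b_mid in the frame of tray_in between -0.036 and 0.036 m and z of blue_b_mid in the frame of tray_in between -0.003 and 0.035 m) and (x of blue_c_mid in the frame of tray_in between -0.036 and 0.036 m and y of blue_c_mid in the frame of tray_in between -0.036 and 0.036 m and z of blue_c_mid in the frame of tray_in between -0.003 and 0.035 m) and (z of blue_a_mid in the frame of feeder above 0.076 m and horizontal distance between blue_a_mid and knob_grip below 0.066 m)))), for 0.2 s.
At the end, for the whole second after the job is handed in: Exactly two blue switches lie in the tray and the third in the drum; each yellow switch is in the tray or in the drum; the tray stands flat on the table, let go, its centre within 30 mm of the outlet's centre (seen from above); the drum is still ((((x of blue_a_mid in the frame of tray_in between -0.036 and 0.036 m and y of blue_a_mid in the frame of tray_in between -0.036 and 0.036 m and z of blue_a_mid in the frame of tray_in between -0.003 and 0.035 m) and (x of blue_b_mid in the frame of tray_in between -0.036 and 0.036 m and y of blue_b_mid in the frame of tray_in between -0.036 and 0.036 m and z of blue_b_mid in the frame of tray_in between -0.003 and 0.035 m) and (z of blue_c_mid in the frame of feeder above 0.076 m and horizontal distance between blue_c_mid and knob_grip below 0.066 m)) or ((x of blue_a_mid in the frame of tray_in between -0.036 and 0.036 m and y of blue_a_mid in the frame of tray_in between -0.036 and 0.036 m and z of blue_a_mid in the frame of tray_in between -0.003 and 0.035 m) and (x of blue_c_mid in the frame of tray_in between -0.036 and 0.036 m and y of blue_c_mid in the frame of tray_in between -0.036 and 0.036 m and z of blue_c_mid in the frame of tray_in between -0.003 and 0.035 m) and (z of blue_b_mid in the frame of feeder above 0.076 m and horizontal distance between blue_b_mid and knob_grip below 0.066 m)) or ((x of blue_b_mid in the frame of tray_in between -0.036 and 0.036 m and y of blue_b_mid in the frame of tray_in between -0.036 and 0.036 m and z of blue_b_mid in the frame of tray_in between -0.003 and 0.035 m) and (x of blue_c_mid in the frame of tray_in between -0.036 and 0.036 m and y of blue_c_mid in the frame of tray_in between -0.036 and 0.036 m and z of blue_c_mid in the frame of tray_in between -0.003 and 0.035 m) and (z of blue_a_mid in the frame of feeder above 0.076 m and horizontal distance between blue_a_mid and knob_grip below 0.066 m))) and horizontal distance between tray_in and outlet below 0.03 m and height (world z) of tray_in below 0.01 m and angle between tray_in's own z axis and vertical below 0.1 rad and ((x of yellow_a_mid in the frame of tray_in between -0.036 and 0.036 m and y of yellow_a_mid in the frame of tray_in between -0.036 and 0.036 m and z of yellow_a_mid in the frame of tray_in between -0.003 and 0.035 m) or (z of yellow_a_mid in the frame of feeder above 0.076 m and horizontal distance between yellow_a_mid and knob_grip below 0.066 m)) and ((x of yellow_b_mid in the frame of tray_in between -0.036 and 0.036 m and y of yellow_b_mid in the frame of tray_in between -0.036 and 0.036 m and z of yellow_b_mid in the frame of tray_in between -0.003 and 0.035 m) or (z of yellow_b_mid in the frame of feeder above 0.076 m and horizontal distance between yellow_b_mid and knob_grip below 0.066 m)) and velocity of joint rotor between -0.05 and 0.05 rad/s and linear speed of tray below 0.02 m/s); the robot touches nothing.
It fails at once if the solder spool is moved by more than 30 mm (distance of spool from where it was at the start of the episode above 0.03 m).
It fails at once if the screwdriver is moved by more than 30 mm (distance of driver from where it was at the start of the episode above 0.03 m).
It fails at once if the gamepad is moved by more than 30 mm (distance of gamepad from where it was at the start of the episode above 0.03 m).
It also fails if it takes over 72 s, if anything falls off the work surface, if the arm or the gripper's body presses on something with over 40 N, if the wrist force passes 120 N, or if a joint passes its speed limit or range.

### The arm

A 7-joint arm with a two-finger parallel gripper is mounted at the origin on the work surface. World frame = base frame: x ahead of the robot, y to its left, z up, the work surface at z = 0. Lengths are in mm, angles in rad, forces in N, time in s.
With the tool pointing down it reaches from about 400 to 900 mm from the base axis. Payload 5.5 kg.
Tool frame: the origin (TCP) lies midway between the tips of the shut fingers; the grasp point (between the pads) lies behind it (arm.pinch_z is the z of the grasp point in the tool frame, in mm); z points along the fingers, y is the line along which they close (so a half turn about z gives the same grasp; the last joint's range is limited). The gripper opens to 92 mm and grips with 3 to 60 N. Pads are 19 mm wide; open, the fingers measure 130 mm over their backs; the gripper's body (75 mm by 190 mm) begins 47 mm behind the grasp point.
Start: joints at [0.263, 0.501, -0.427, 1.55, 0.221, 1.138, -0.21], TCP at [650, 0.037, 226.729] pointing down, gripper open.
Joint ranges: [-2.88, 2.88], [-0.31, 2.03], [-1.54, 1.56], [0.2, 2.42], [-1.41, 4.55], [0.19, 2.02], [-2.57, 2.57]. Speed limits (rad/s): [2.57, 2.57, 3.14, 3.14, 3.14, 3.14, 3.14].

### API

Orientations are given as a unit quaternion [x, y, z, w].
In Python, from bench import arm gives the robot as it stands.
- The arm moves only by the tool servo_tool, never from a script. Its argument "series" is a list of rows, each a list of 7 numbers: the finger opening in cm, from 0 to 9.18, then the shift along the tool's x, y, z in cm, then the turn, a rotation vector about the tool's x, y, z in degrees. In form: [[jaw, x, y, z, rx, ry, rz], ...]. A call has 1 to 12 rows; each row is the pose to reach, as a shift and turn from the pose commanded when the call began, along the tool's axes at that moment; what a row does not reach only later rows make up. A row lasts 1/8 s, in which the tool goes at most 62.5 mm and 10.7 degrees, less where a joint would pass 70% of its speed; a pose out of reach is approached as far as the arm can. A call with a gripper value outside its range is refused whole. The fingers move at their own pace and stop on an object; the grip force is fixed at half the most. Time passes only in rows, so rows that repeat a pose let the fingers close. It gives the time, the measured TCP pose, the force, the opening and the grip force at its end, in the units of the state.
- arm.state(): the state, without advancing time (a new reading comes with each control period).
- arm.camera(name): name is "scene" or "side" or "wrist"; returns the picture (384x512x3 uint8, red, green, blue); there is no depth.
- arm.camera_model(name): a dict with "mtx" (3x3 intrinsics, pixels), "position" and "attitude" of the camera in the world. Camera axes: x right, y down, z forward; pixel columns grow to the right and rows downward; lengths in mm; the calibration is good to about 2 mm. A picture is of the moment at which its call begins: read the wrist's pose just before it. camera_model takes no time and is no camera call; for the wrist camera it gives the pose at the moment of the call.
- arm.sign_off(): hands the job in; it is judged then, once.
The state is a dict: "time_s": time; "joints": joint angles; "joint_velocities": joint speeds; "effort": joint torques, N m; "eef_pos": TCP position; "eef_rot": TCP orientation; "force": force on the tool from outside, world axes, zero at the start; "ft_torque": the same for the moment, N m; "gripper_width": opening from 0.0 (shut) to 1.0 (fully open); "grip_force": force on a finger pad.
Only numpy, scipy, OpenCV 4.12 (cv2) and the standard library are available. Lean on these libraries where they do the work, as an engineer would, in place of code of your own. Each camera call takes 0.05 s, during which the arm holds its last target. There are 200 camera calls.

## Working session

There is one attempt and no reset: what is moved stays moved. The work goes in short steps, Python scripts to look and compute and a tool call to move; the robot and the scene stay as the last step left them, time stands still between calls to the robot, and variables do not carry over. Pictures are saved under pics/ and viewed, at most 10 in all, crops included, and the job is handed in when it is done.

Besides the shell and the picture viewer there is one more tool, called after "Request:" as a command line: name --pt "numbers of a row" for each row, then --argument value for the rest. servo_tool: Moves the arm, as the interface text tells. Its arguments: {"type":"object","properties":{"series":{"type":"array"}},"required":["series"]}

```bash
mkdir -p pics
cat > h.py <<'E'
import numpy as np, cv2
from bench import arm
from scipy.spatial.transform import Rotation as R
def ray(m,u,v):
    K=np.array(m["mtx"]);a=np.array(m["attitude"])
    Rm=R.from_quat(a).as_matrix() if a.size==4 else a.reshape(3,3)
    d=Rm@np.linalg.solve(K,[u,v,1.]);return np.array(m["position"],float),d
def onplane(m,u,v,z):
    p,d=ray(m,u,v);return p+d*(z-p[2])/d[2]
def proj(m,X):
    a=np.array(m["attitude"]);Rm=R.from_quat(a).as_matrix() if a.size==4 else a.reshape(3,3)
    c=np.array(m["mtx"])@(Rm.T@(np.array(X,float)-np.array(m["position"])));return c[:2]/c[2]
def save(n,f):
    im=arm.camera(n);cv2.imwrite(f"pics/{f}.png",im[:,:,::-1]);return im
E
python3 - <<'E'
from h import *
a=save("scene","s0");b=save("side","d0")
cv2.imwrite("pics/both.png",cv2.resize(np.hstack([a,b])[:,:,::-1],(800,300)))
for n in("scene","side","wrist"):print(n,arm.camera_model(n))
print(arm.pinch_z,arm.state())
E
```

```text
scene {'mtx': array([[426.22466977,   0.        , 255.80277033],
       [  0.        , 426.22466977, 186.30877838],
       [  0.        ,   0.        ,   1.        ]]), 'position': array([1264.6734183 ,  406.05061158, 1105.95391373]), 'attitude': array([ 0.46160519,  0.82565886, -0.27972083, -0.16420825])}
side {'mtx': array([[456.71898169,   0.        , 249.16005044],
       [  0.        , 456.71898169, 187.31136428],
       [  0.        ,   0.        ,   1.        ]]), 'position': array([ -12.01224171, -915.13355671,  854.65129017]), 'attitude': array([ 0.84523253, -0.2592087 ,  0.12932092, -0.44907563])}
wrist {'mtx': array([[265.58069086,   0.        , 256.32029901],
       [  0.        , 265.58069086, 193.4096099 ],
       [  0.        ,   0.        ,   1.        ]]), 'position': array([650.03531375,  71.48611324, 383.13208154]), 'attitude': array([ 9.90832583e-01,  6.28933792e-04, -1.26135124e-03,  1.35088143e-01])}
-18.8 {'time_s': 0.1, 'joints': array([ 0.2631864 ,  0.50175113, -0.42680579,  1.55133955,  0.22081323,
        1.13829462, -0.21030929]), 'joint_velocities': array([ 1.64157437e-03, -5.17454972e-03, -1.51133355e-03, -1.71378892e-03,
       -1.05405894e-03,  7.01746378e-05, -1.96323546e-03]), 'effort': array([-1.10208965e-02, -5.67877543e+01, -5.83891511e+00, -2.79918051e+01,
       -6.91340840e-02,  2.40444340e-02,  3.03501565e-05]), 'eef_pos': array([ 6.49373502e+02, -3.50330863e-02,  2.25786229e+02]), 'eef_rot': array([ 7.07086887e-01,  7.07126142e-01, -5.96473998e-04, -6.31539372e-04]), 'force': array([-0.83390918,  0.79901183, -0.15045967]), 'ft_torque': array([ 0.06508676, -0.03144858,  0.0032082 ]), 'grip_force': 0.0, 'gripper_width': 1.0003071297811015}
```

View pics/s0.png

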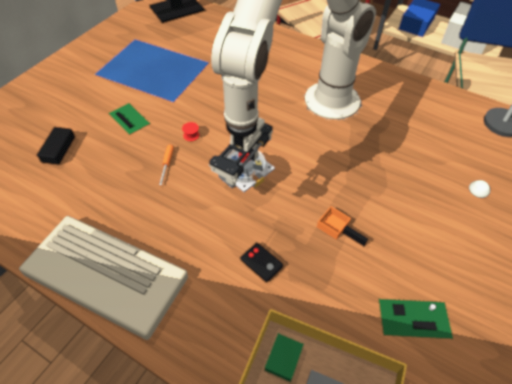

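View pics/d0.png

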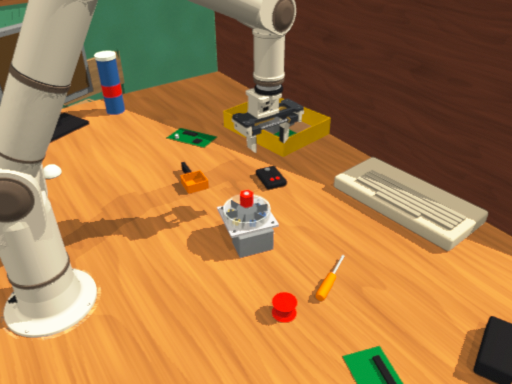

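Scene: tray near (335,222) with its handle end at (365,240), and the feeder partly hidden under the hand at about (245,175). Side: knob at (246,198), deck corners around (220,210) to (278,225), tray at (193,183), handle at (185,168).

```bash
cat >> h.py <<'E'
def blob(im,lo,hi,box=None,n=1):
    h=cv2.cvtColor(im,cv2.COLOR_RGB2HSV);m=cv2.inRange(h,np.array(lo),np.array(hi))
    if box is not None:
        k=np.zeros_like(m);x0,y0,x1,y1=box;k[y0:y1,x0:x1]=1;m*=k
    c,_=cv2.findContours(m,cv2.RETR_EXTERNAL,cv2.CHAIN_APPROX_NONE)
    return sorted(c,key=cv2.contourArea,reverse=True)[:n]
E
python3 - <<'E'
from h import *
S=cv2.imread("pics/s0.png")[:,:,::-1].copy();D=cv2.imread("pics/d0.png")[:,:,::-1].copy()
ms,md=arm.camera_model("scene"),arm.camera_model("side")
k=blob(D,(0,180,120),(6,255,255),(225,180,270,215))[0]
u,v=k[:,0].mean(0);print("knob",cv2.boundingRect(k),onplane(md,u,v,136))
for nm,I,m,bs,bh in(("scene",S,ms,(310,195,360,245),(340,220,375,250)),("side",D,md,(170,165,215,200),(175,158,195,178))):
    c=blob(I,(5,150,120),(16,255,255),bs)[0];M=cv2.moments(c);u=np.array([M['m10'],M['m01']])/M['m00']
    print(nm,"tray",cv2.boundingRect(c),onplane(m,*u,16))
    c=blob(I,(0,0,0),(179,255,60),bh)[0];M=cv2.moments(c);u=np.array([M['m10'],M['m01']])/M['m00']
    print("handle",cv2.boundingRect(c),onplane(m,*u,20))
for nm,uv in(("game",(270,177)),("spool",(285,308)),("drv",(331,278))):print(nm,onplane(md,*uv,15))
for n,uv in(("L",(219,208)),("R",(279,222)),("B",(233,232))):print(n,onplane(md,*uv,78))
W=save("wrist","w0")
E
```

```text
knob (240, 190, 13, 17) [529.05882957 -69.78707521 136.        ]
scene tray (314, 204, 42, 38) [527.84419021 248.25819803  16.        ]
handle (343, 227, 24, 18) [538.11668716 325.27951417  20.        ]
side tray (170, 165, 45, 35) [520.65823559 246.76222169  16.        ]
handle (182, 163, 8, 10) [540.46907329 338.74239618  20.        ]
game [752.8760963  127.86360065  15.        ]
spool [ 451.04982116 -350.34658574   15.        ]
drv [ 605.34263085 -338.7541142    15.        ]
L [482.5458505    1.47244343  78.        ]
R [ 584.30627967 -146.06038629   78.        ]
B [ 459.21006295 -110.80630157   78.        ]
```

View pics/w0.png

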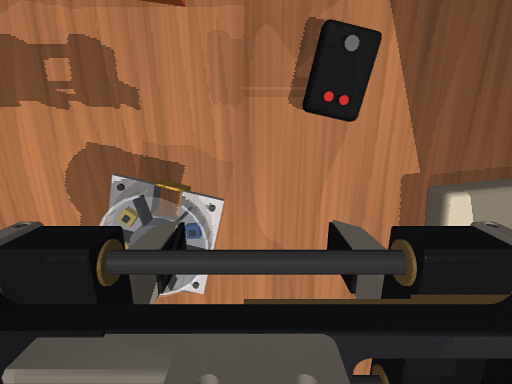

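Wrist (up = +y, right = +x): yellow outlet plate at (173,187), outlet-side deck corners at (112,176) and (224,200), another corner at (203,293). Blue switch seen at (193,231), yellow at (128,217).

Run:
```python
from h import *
m=arm.camera_model("wrist")
A,B,C=[onplane(m,*p,78) for p in((112,176),(224,200),(203,293))]
print(A,B,C,np.linalg.norm(A-B),np.linalg.norm(C-B))
e=(B-A)/np.linalg.norm(B-A);out=np.array([-e[1],e[0],0]) # outward (+y)
ctr=(A+B)/2-67*out;ctr2=(A+C)/2
print("out",out,np.degrees(np.arctan2(out[1],out[0])),"ctr",ctr,ctr2,"plate",onplane(m,173,187,60))
print("view centre at table",onplane(m,256,150,20)-arm.state()["eef_pos"])
```

```text
[480.09400275   7.61592041  78.        ] [610.60040044 -21.59651248  78.        ] [ 578.50650692 -151.1549545    78.        ] 133.73588177611367 133.47437169973236
out [0.21843377 0.97585178 0.        ] 77.38294256455568 ctr [530.71213898 -72.372365    78.        ] [529.30025484 -71.76951704  78.        ] plate [544.742945   -10.12744467  60.        ]
view centre at table [  -0.63451888   31.78922083 -205.89888811]
```

Request:
servo_tool --pt "9.18 5 -3 0 0 0 0" --pt "9.18 10 -6 0 0 0 0" --pt "9.18 15 -9 0 0 0 0" --pt "9.18 20 -11 1 0 0 0" --pt "9.18 24 -12 2 0 0 0" --pt "9.18 24 -12 2 0 0 0"

```text
time_s: 0.9
eef_pos: [527.2, 244.6, 206.0]
eef_rot: [0.704, 0.71, -0.0, -0.001]
force: [0.3, -0.1, -0.3]
gripper_width: 1.001
grip_force: 0.0
```

Run:
```python
from h import *
m=arm.camera_model("wrist");I=save("wrist","w1")
c=blob(I,(5,150,120),(16,255,255))[0];r=cv2.minAreaRect(c);print(r,cv2.boundingRect(c))
P=[onplane(m,*p,32) for p in cv2.boxPoints(r)];print(np.round(P,1));print(np.mean(P,0),np.linalg.norm(P[0]-P[1]),np.linalg.norm(P[2]-P[1]))
```

```text
((258.160400390625, 173.63650512695312), (58.88798904418945, 57.894840240478516), 6.709836959838867) (226, 143, 65, 63)
[[487.1 216.4  32. ]
 [497.1 290.3  32. ]
 [569.3 282.5  32. ]
 [563.6 207.7  32. ]]
[529.2507191  249.23133225  32.        ] 74.4951476423304 72.61708311983757
```

View pics/w1.png

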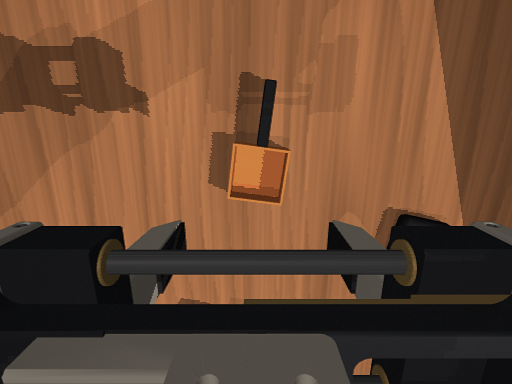

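Tray corners: (233,143), (290,151), (282,203), (229,197); handle from (263,146) to the tip at (270,80).

Run:
```python
from h import *
m=arm.camera_model("wrist");s=arm.state()
t=onplane(m,270,80,34);b=onplane(m,263,146,34);P=np.array([onplane(m,*p,32) for p in((233,143),(290,151),(281,203),(229,197))])
c=P.mean(0);d=(t-c)[:2];L=np.linalg.norm(d);d/=L;a=np.degrees(np.arctan2(d[1],d[0]))
hb=(t-b)[:2];print("c",c,"L",L,"ang",a,"bar ang",np.degrees(np.arctan2(hb[1],hb[0])),np.linalg.norm(hb))
for i in range(4):e=P[i]-P[i-1];print(np.linalg.norm(e),np.degrees(np.arctan2(e[1],e[0])))
g=c[:2]+90*d;g3=np.array([*g,5.5])
Rt=R.from_quat(s["eef_rot"]);print("grip",g,"shift tool cm",Rt.inv().apply(g3-s["eef_pos"])/10,"tool x heading",np.degrees(np.arctan2(*Rt.apply([1,0,0])[[1,0]])))
o=np.array([.2184,.9758]);print("goal grip",np.array([530,-72])+136*o)
```

```text
c [531.1037976  246.40144152  32.        ] L 111.58614856101542 ang 83.43439027699948 bar ang 84.53886046359698 75.51588206985821
69.60018770541656 84.6443581275033
71.16175449780468 -7.613004950783908
68.29191124187636 -97.70017474774257
68.32794169848935 173.43887345112782
grip [541.39447717 335.81118324] shift tool cm [ 9.40340076  1.32878052 20.07232566] tool x heading 90.23034777437114
goal grip [559.7024  60.7088]
```

Request:
servo_tool --pt "9.18 4 0.6 5 0 0 3" --pt "9.18 8 1 10 0 0 6.7" --pt "9.18 9.5 1.2 15 0 0 6.7" --pt "9.18 9.5 1.2 18 0 0 6.7" --pt "9.18 9.5 1.2 20 0 0 6.7" --pt "9.18 9.5 1.2 20 0 0 6.7" --pt "6 9.5 1.2 20 0 0 6.7" --pt "0.5 9.5 1.2 20 0 0 6.7" --pt "0.5 9.5 1.2 20 0 0 6.7" --pt "0.5 9.5 1.2 20 0 0 6.7" --pt "0.5 9.5 1.2 20 0 0 6.7" --pt "0.5 9.5 1.2 20 0 0 6.7"

```text
time_s: 2.45
eef_pos: [541.9, 335.0, 6.7]
eef_rot: [0.747, 0.665, -0.0, -0.0]
force: [0.8, -0.2, 0.1]
gripper_width: 0.397
grip_force: 0.0
```

Request:
servo_tool --pt "0.5 0 0 0 0 0 0" --pt "0.5 0 0 0 0 0 0" --pt "0.5 0 0 0 0 0 0" --pt "0.5 0 0 0 0 0 0"

```text
time_s: 2.95
eef_pos: [541.8, 335.1, 6.7]
eef_rot: [0.747, 0.665, -0.0, -0.0]
force: [0.6, 0.1, -0.6]
gripper_width: 0.15
grip_force: 29.9
```

Run:
```python
from h import *
s=arm.state();Rt=R.from_quat(s["eef_rot"]);print(s["gripper_width"],s["grip_force"],s["eef_pos"])
o=np.array([.2184,.9758]);g=np.array([530,-72])+136*o
print("shift cm",Rt.inv().apply(np.array([*g,s["eef_pos"][2]])-s["eef_pos"])/10,"heading",np.degrees(np.arctan2(*Rt.apply([1,0,0])[[1,0]])))
```

```text
0.14951178620459837 29.91550773382187 [541.8465575  335.11988486   6.6649746 ]
shift cm [-2.70456762e+01  4.97334195e+00 -3.67931605e-03] heading 83.30343537450865
```

Request:
servo_tool --pt "0.5 -2 0.3 0 0 0 1" --pt "0.5 -5 0.8 0 0 0 2" --pt "0.5 -8 1.5 0 0 0 3" --pt "0.5 -11 2 0 0 0 4" --pt "0.5 -14 2.6 0 0 0 5" --pt "0.5 -17 3.1 0 0 0 5.9" --pt "0.5 -20 3.7 0 0 0 5.9" --pt "0.5 -22.5 4.1 0 0 0 5.9" --pt "0.5 -24.5 4.5 0 0 0 5.9" --pt "0.5 -26 4.8 0 0 0 5.9" --pt "0.5 -27 5 0 0 0 5.9" --pt "0.5 -27 5 0 0 0 5.9"

```text
time_s: 4.45
eef_pos: [560.2, 60.2, 6.7]
eef_rot: [0.781, 0.625, -0.0, 0.0]
force: [0.5, 0.0, -1.0]
gripper_width: 0.152
grip_force: 29.9
```

Request:
servo_tool --pt "0.5 0 0 0 0 0 0" --pt "3.5 0 0 0 0 0 0" --pt "3.5 0 0 0 0 0 0" --pt "3.5 0 0 0 0 0 0"

```text
time_s: 4.95
eef_pos: [560.2, 61.4, 6.8]
eef_rot: [0.78, 0.625, 0.0, 0.0]
force: [-0.2, 0.7, 1.2]
gripper_width: 0.375
grip_force: 0.0
```

Run:
```python
from h import *
m=arm.camera_model("wrist");W=save("wrist","w2");D=save("side","d2");print(arm.state()["eef_pos"])
cv2.imwrite("pics/c2.png",np.hstack([W[::1,:,::-1][:,:512],cv2.resize(D[130:270,170:310,::-1],(288,288*1))[:384] if 0 else cv2.copyMakeBorder(cv2.resize(D[130:270,170:310,::-1],(288,288)),0,96,0,0,cv2.BORDER_CONSTANT)]))
```

```text
[560.18938627  61.21132074   6.76217701]
```

View pics/c2.png

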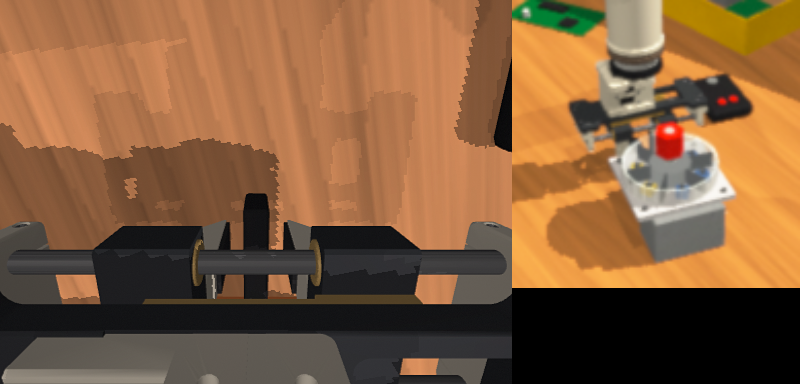

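Released cleanly; the handle is centred between the fingers with its tip at (256,194). Next I lift and look at the drum.

Request:
servo_tool --pt "6 0 0 -2 0 0 0" --pt "6 0 0 -6 0 0 0" --pt "6 0 0 -11 0 0 0" --pt "6 -1 0 -16 0 0 0" --pt "6 -5 0 -21 0 0 0" --pt "6 -10 0 -23 0 0 0" --pt "6 -15 0 -23 0 0 0" --pt "6 -19 0 -23 0 0 0" --pt "6 -21 0 -23 0 0 0" --pt "6 -21 0 -23 0 0 0" --pt "6 -21 0 -23 0 0 0"

```text
time_s: 6.42
eef_pos: [514.7, -142.4, 237.5]
eef_rot: [0.78, 0.626, 0.001, 0.0]
force: [0.1, 0.6, -0.5]
gripper_width: 0.657
grip_force: 0.0
```

Run:
```python
from h import *
m=arm.camera_model("wrist");W=save("wrist","w3");s=arm.state();print(s["eef_pos"],s["joints"].round(2))
u,v=proj(m,[530,-72,136]);print(u,v)
cv2.imwrite("pics/c3.png",cv2.resize(W[60:240,136:376,::-1],(800,600),interpolation=cv2.INTER_CUBIC))
k=blob(W,(0,180,100),(6,255,255))[0];r=cv2.minAreaRect(k);print(r,"knobtop",onplane(m,*r[0],152))
```

```text
[ 514.82120518 -142.10519774  237.31685952] [ 0.59  0.28 -0.43  1.83  0.13  1.06 -0.12]
255.54847438793112 119.16945900216297
((253.70001220703125, 118.40000915527344), (43.37971496582031, 37.565940856933594), 63.43495178222656) knobtop [528.59201546 -71.05377142 152.        ]
```

View pics/c3.png

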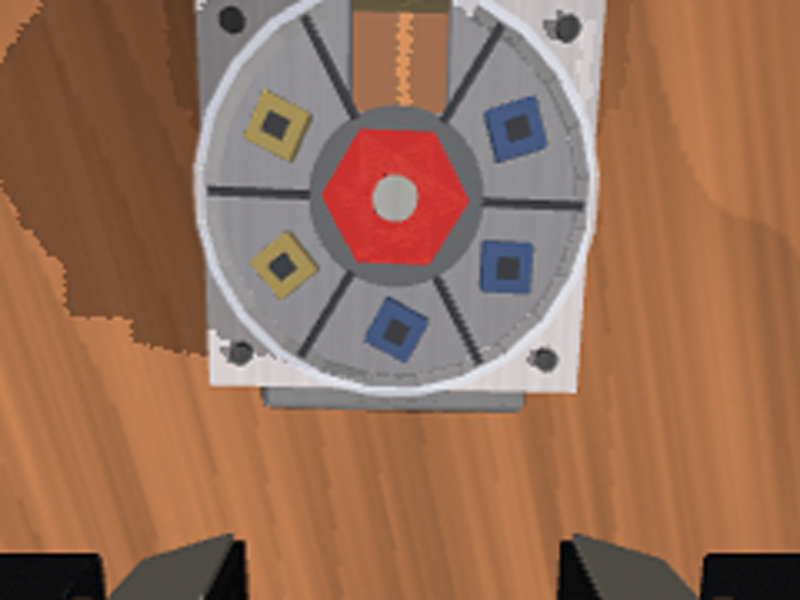

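Drum seen from above, with the outlet up: blue in both right-hand pockets (515,128) and (507,267), blue at the bottom (397,330), yellow in both left-hand pockets. Knob flats face up and down. Turning anticlockwise drops the first two blues in turn. I also check the tray's handle.

Run:
```python
from h import *
m=arm.camera_model("wrist");I=cv2.imread("pics/w3.png")[:,:,::-1].copy()
h=cv2.cvtColor(I,cv2.COLOR_RGB2HSV);print("notch",h[80,250],h[80,262],"wood",h[200,250],h[150,340])
o=np.array([.2184,.9758]);
for r in(160,136,110):print(r,proj(m,[*(np.array([530,-72])+r*o),34]))
D=arm.camera("scene");cv2.imwrite("pics/s3.png",D[:,:,::-1]);ms=arm.camera_model("scene")
c=blob(D,(0,0,0),(179,255,50),(225,160,330,260),3)
for k in c:
    q=k[:,0].mean(0);print(cv2.contourArea(k),q,onplane(ms,*q,25))
S=cv2.imread("pics/d2.png")[:,:,::-1].copy();
W2=cv2.imread("pics/w2.png")[:,:,::-1].copy()
```

```text
notch [ 11 129 162] [ 11 129 162] wood [ 12 148 165] [ 12 149 168]
160 [256.28135842 -25.12007266]
136 [256.21132717  -0.87912191]
110 [256.1386467   24.27884068]
163.0 [257.43181818 254.73863636] [748.85594579 113.86393811  25.        ]
108.0 [272.45238095 200.64285714] [560.91534604  55.07080801  25.        ]
0.5 [250.66666667 249.66666667] [745.03833929  88.78153789  25.        ]
```

Request:
servo_tool --pt "6 1 0 0 0 0 8" --pt "6 3 0 0 0 0 16" --pt "6 5 -0.1 0 0 0 24" --pt "6 7.2 -0.1 0 0 0 30" --pt "6 7.2 -0.1 1 0 0 30" --pt "6 7.2 -0.1 4 0 0 30" --pt "6 7.2 -0.1 4 0 0 30"

```text
time_s: 7.4
eef_pos: [526.6, -73.8, 194.1]
eef_rot: [0.915, 0.403, -0.003, -0.001]
force: [-0.4, 0.2, 0.2]
gripper_width: 0.651
grip_force: 0.0
```

Request:
servo_tool --pt "6 0.3 0 0 0 0 0" --pt "6 0.3 0 0 0 0 0"

```text
time_s: 7.65
eef_pos: [532.1, -71.2, 197.8]
eef_rot: [0.916, 0.402, 0.001, 0.0]
force: [0.2, -0.5, -0.1]
gripper_width: 0.651
grip_force: 0.0
```

Request:
servo_tool --pt "6 -0.2 -0.2 3 0 0 0" --pt "6 -0.2 -0.2 6 0 0 0" --pt "6 -0.2 -0.2 7.8 0 0 0" --pt "6 -0.2 -0.2 7.8 0 0 0" --pt "2.5 -0.2 -0.2 7.8 0 0 0" --pt "2.5 -0.2 -0.2 7.8 0 0 0" --pt "2.5 -0.2 -0.2 7.8 0 0 0" --pt "2.5 -0.2 -0.2 7.8 0 0 0" --pt "2.5 -0.2 -0.2 7.8 0 0 0"

```text
time_s: 8.78
eef_pos: [528.6, -71.2, 119.5]
eef_rot: [0.916, 0.402, 0.0, 0.0]
force: [-1.7, 0.8, 5.9]
gripper_width: 0.368
grip_force: 30.0
```

Request:
servo_tool --pt "2.5 0 0 0 0 0 -5" --pt "2.5 0 0 0 0 0 -10" --pt "2.5 0 0 0 0 0 -15" --pt "2.5 0 0 0 0 0 -20" --pt "2.5 0 0 0 0 0 -25" --pt "2.5 0 0 0 0 0 -30" --pt "2.5 0 0 0 0 0 -35" --pt "2.5 0 0 0 0 0 -40" --pt "2.5 0 0 0 0 0 -45" --pt "2.5 0 0 0 0 0 -50" --pt "2.5 0 0 0 0 0 -55" --pt "2.5 0 0 0 0 0 -55"

```text
time_s: 10.28
eef_pos: [528.7, -71.2, 119.5]
eef_rot: [0.626, 0.78, 0.0, 0.0]
force: [-1.6, 0.2, 6.4]
gripper_width: 0.373
grip_force: 30.0
```

```bash
cat >> h.py <<'E'
def drum(f):
    D=save("side",f);m=arm.camera_model("side")
    for nm,lo,hi in(("blue",(105,90,40),(125,255,255)),("yel",(18,90,90),(32,255,255))):
        for c in blob(D,lo,hi,(200,180,295,235),6):
            if cv2.contourArea(c)>=1:
                q=c[:,0].mean(0);p=onplane(m,*q,88)[:2]-np.array([530,-72])
                a=(np.degrees(np.arctan2(p[1],p[0]))-77.4)%360
                print(nm,cv2.contourArea(c),q.round(),"r",np.linalg.norm(p).round(),"deg from outlet",a.round())
E
python3 - <<'E'
from h import *
s=arm.state();print(s["eef_pos"],s["joints"].round(2),s["grip_force"]);drum("d4")
E
```

```text
[528.72823261 -71.18380353 119.49987764] [ 0.55  0.46 -0.57  1.93  0.33  0.84  0.02] 30.001033111475408
yel 10.5 [243. 183.] r 147.0 deg from outlet 345.0
yel 7.5 [241. 190.] r 113.0 deg from outlet 349.0
yel 7.0 [233. 217.] r 44.0 deg from outlet 98.0
yel 2.5 [244. 225.] r 55.0 deg from outlet 150.0
yel 2.0 [259. 181.] r 160.0 deg from outlet 326.0
```

Run:
```python
import cv2,numpy as np
D=cv2.imread("pics/d4.png");cv2.imwrite("pics/c4.png",cv2.resize(D[170:260,190:310],(800,600),interpolation=cv2.INTER_CUBIC))
```

```text
(no output)
```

View pics/c4.png

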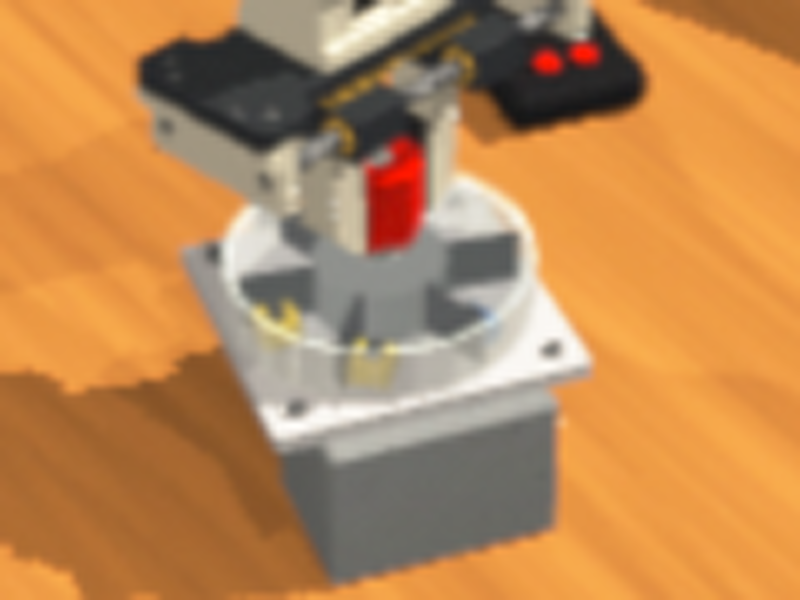

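Both yellows are still in the drum at (275,320) and (372,362), and a blue edge shows at (490,315). I turn on to about 2.1 rad, which is safely before a third could fall.

Request:
servo_tool --pt "2.5 0 0 0 0 0 -5" --pt "2.5 0 0 0 0 0 -10" --pt "2.5 0 0 0 0 0 -14" --pt "2.5 0 0 0 0 0 -14" --pt "2.5 0 0 0 0 0 -20" --pt "2.5 0 0 0 0 0 -26" --pt "2.5 0 0 0 0 0 -32" --pt "2.5 0 0 0 0 0 -38" --pt "2.5 0 0 0 0 0 -44" --pt "2.5 0 0 0 0 0 -50" --pt "2.5 0 0 0 0 0 -55" --pt "2.5 0 0 0 0 0 -55"

```text
time_s: 11.82
eef_pos: [528.9, -71.1, 119.5]
eef_rot: [0.195, 0.981, 0.0, 0.001]
force: [-1.9, 0.1, 6.2]
gripper_width: 0.37
grip_force: 30.0
```

Request:
servo_tool --pt "2.5 0 0 0 0 0 -5" --pt "2.5 0 0 0 0 0 -10" --pt "2.5 0 0 0 0 0 -10" --pt "2.5 0 0 0 0 0 -10" --pt "6 0 0 0 0 0 -10" --pt "6 0 0 0 0 0 -10" --pt "6 0 0 0 0 0 -10" --pt "6 0 0 -3 0 0 -10" --pt "6 0 0 -7 0 0 -10" --pt "6 0 0 -11 0 0 -10" --pt "6 0 0 -11 0 0 -10"

```text
time_s: 13.2
eef_pos: [530.5, -71.3, 231.7]
eef_rot: [0.11, 0.994, -0.0, 0.003]
force: [1.5, -0.7, -0.6]
gripper_width: 0.654
grip_force: 0.0
```

Run:
```python
from h import *
s=arm.state();print(s["eef_pos"],s["eef_rot"],s["joints"].round(2),s["time_s"])
```

```text
[530.51172855 -71.27035113 231.73649091] [ 1.09804942e-01  9.93948688e-01 -4.14757785e-04  2.95094536e-03] [ 0.84  0.4  -0.94  1.83  0.36  1.09  1.12] 13.2
```

Request:
servo_tool --pt "6 -3 0 0 0 0 0" --pt "6 -7 0 0 0 0 0" --pt "6 -7 0 0 0 0 0" --pt "6 -7 0 0 0 0 0"

```text
time_s: 13.7
eef_pos: [595.5, -86.0, 227.5]
eef_rot: [0.109, 0.994, 0.0, -0.001]
force: [-1.0, 0.9, -0.3]
gripper_width: 0.654
grip_force: 0.0
```

Run:
```python
from h import *
m=arm.camera_model("wrist");W=save("wrist","w5");u,v=proj(m,[530,-72,100]);print(u,v)
x,y=int(u)-120,max(0,int(v)-90);cv2.imwrite("pics/c5.png",cv2.resize(W[y:y+180,x:x+240,::-1],(800,600),interpolation=cv2.INTER_CUBIC))
```

```text
256.1204336883653 124.77096203651675
```

View pics/c5.png

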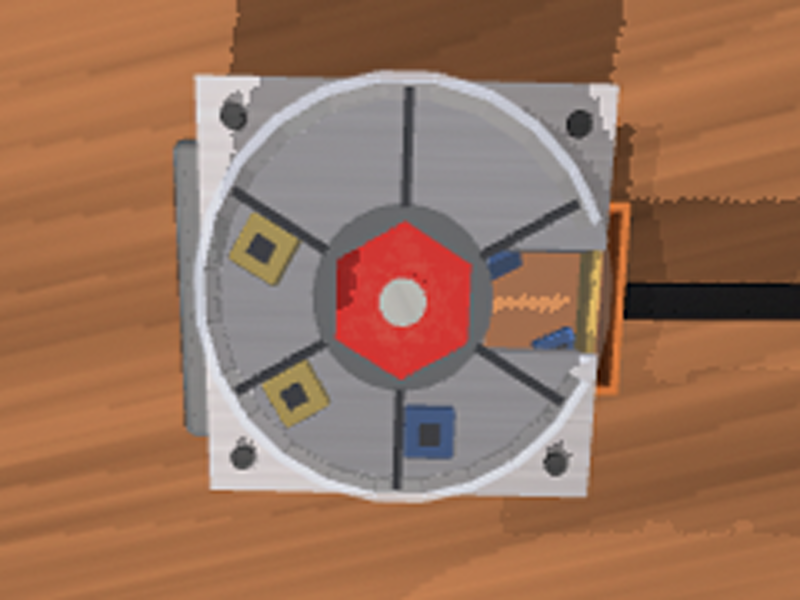

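The tray holds two blue switches, at (500,265) and (553,338) through the notch. The third blue (428,432) and both yellows are still in the drum, the tray rim and handle are centred on the outlet, and the arm is clear.

```bash
python3 -c "
from bench import arm
print(arm.sign_off())"
```

```text
the job is handed in; nothing more can be done
None
```

I handed the job in at about 14 s of robot time: the last picture showed two blue switches in the tray under the outlet, the third blue and both yellows in the drum, and the arm clear; the hand-in returned no verdict.

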